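# Shut the photometer cover and hold its shutter open

## Robot

A 6-joint arm with a two-finger parallel gripper is mounted at the origin on a cart in front of the work surface, level with it; the furniture and walls round the work are solid. World frame = base frame: x ahead of the robot, y to its left, z up, the work surface at z = 0. Lengths are in mm, angles in rad, forces in N, time in s.
With the tool pointing down it reaches from about 400 to 925 mm from the base axis. Payload 12.5 kg.
Tool frame: the origin (TCP) lies at the centre of the arm's flange, where the gripper is bolted on; the fingertips stand 190 mm ahead of it and the grasp point (between the pads) lies 171 mm ahead of it; z points along the fingers, y is the direction in which the jaws open and shut (so a half turn about z gives the same grasp; the last joint's range is limited). The gripper opens to 95 mm and grips with 3 to 60 N. Pads are 20 mm wide; open, the fingers measure 119 mm over their backs; the gripper's body (75 mm by 180 mm) begins 59 mm behind the grasp point.
Start: joints at [-1.423, 0.491, 1.559, -0, 1.092, -0.106], TCP at [156.947, -604.973, 404.761] pointing down, gripper open.
Joint ranges: [-3.1, 3.1], [-0.84, 2.19], [0.05, 2.79], [-1.13, 4.28], [0.06, 2.93], [-2.69, 2.69]. Speed limits (rad/s): [2.22, 2.22, 2.79, 3.14, 3.14, 3.14].

## Interface

Orientations are given as [roll, pitch, yaw] about the fixed x, y, z axes, in that order (R = Rz(yaw) Ry(pitch) Rx(roll)).
In Python, from cell import env, optics gives the robot as it stands.
- The arm moves only by the tool apply_moves, never from a script. Its argument "commands" is a list of rows, each a list of 7 numbers: the turn, a rotation vector about the tool's x, y, z in degrees, then the shift along the tool's x, y, z in m, then the finger opening in m, from 0 to 0.0951. A call has 1 to 5 rows; each row shifts and turns the commanded pose from where the row before left it, along the tool's axes as they then stand; what a row does not reach is not made up. A row lasts 1/12 s, in which the tool goes at most 41.7 mm and 7.16 degrees, less where a joint would pass 70% of its speed; a pose out of reach is approached as far as the arm can. A call with a gripper value outside its range is refused whole. The fingers move at their own pace and stop on an object; the grip force is fixed at half the most. Time passes only in rows, so rows that do not move let the fingers close. It gives the time, the measured TCP pose, the force and the opening at its end, in the units of the state.
- env.state(): the state, without advancing time (a new reading comes with each control period).
- optics.read_camera(name): name is "scene" or "side" or "wrist"; returns a dict with "color" (400x640x3 uint8, red, green, blue), "fx", "fy", "cx", "cy" (pixels), "eye" and "rotation" of the camera in the world; the wrist camera has in their place "T_tool_cam" (4x4, takes a point from camera to tool coordinates, whose origin is the TCP and whose axes are the flange's). Camera axes: x right, y up, looking along -z (the intrinsics and any distortion apply to the point x, -y, -z); pixel columns grow to the right and rows downward; lengths in mm; the calibration is good to about 2 mm. The wrist camera is an equidistant fisheye: a pixel r from the principal point sees the ray r / f radians off the axis. A picture is of the moment at which its call begins: read the wrist's pose just before it. There is no depth.
- env.job_done(): hands the job in, once; it reports no verdict.
The state is a dict: "t": time; "joints": joint angles; "qvel": joint speeds; "tau": joint torques, N m; "eef_pos": TCP position; "tcp_rot": TCP orientation; "ft_force": force on the tool from outside, world axes, zero at the start; "moment": the same for the moment, N m; "opening": opening from 0.0 (shut) to 1.0 (fully open).
Only numpy, scipy, OpenCV 4.12 (cv2) and the standard library are available. Lean on these libraries where they do the work, as an engineer would, in place of code of your own. Each camera call takes 0.05 s, during which the arm holds its last target. There are 200 camera calls.

## Task

The sample is already in the small bench photometer: first shut the hinged cover of its sample chamber completely, then take the upright post of the spring-loaded shutter arm with the fingers and swing the arm round as far as it goes, against its stop, and keep it there. Finish while still holding it: do not let go, since the spring would swing it back. Do not start swinging the arm while the cover is open, and leave the screw cap, the timer and the beaker where they are.

Things in the scene. Friction and masses are not known exactly. Their poses are not given: they have to be found in the camera images.
- photometer: Bench photometer, fixed: a low white housing, 156 mm deep (x), 176 mm wide (y). Origin: centre of its underside, on the worktop; x points to its back, y to its left as seen from the front, z up. The left half is a flat deck 60 mm high with the spring arm on it; the right half is the sample chamber, an open box 70 mm high with a cuvette inside, under the hinged grey cover.
- cover (a joint): Angle of the cover, rad: 0 = shut, lying level on the chamber; grows as its front edge rises (it starts at 0.6 to 1.0). Stiff hinge: it stays where it is left and shuts when its outer face is pushed down with about 1 to 3 N near the free edge; there is no latch.
- cover_hinge (a point): Middle of the cover's hinge axis, at the back of the chamber, 72 mm above the worktop. The axis runs along the photometer's y. The cover is a grey plate 130 mm long, 80 mm wide, 10 mm thick; its underside is in line with the axis.
- cover_press (a point): Point on the outer (upper) face of the cover, in the middle of its width, 105 mm from the hinge axis and 27 mm short of the front edge (beyond which a black lip, 36 mm wide, sticks out 12 mm). Its height is 82 mm when the cover is shut. It moves with the cover.
- shutter_arm (a joint): Angle of the shutter arm, rad: 0 = at rest (its spring keeps it there), 1.05 = wound to its stop. It grows as the arm turns clockwise seen from above. The return spring needs about 2.5 N at the post to leave rest and 8 N at the stop; let go, the arm swings back.
- lever_pivot (a point): Point on the vertical turning axis of the shutter arm, 120 mm above the worktop, level with lever_post; in the photometer's frame x 5 mm, y 30 mm. The dark hub below it is 28 mm thick and reaches 99 mm; the two stop pegs beside the arm reach 88 mm.
- lever_post (a point): Point on the axis of the upright round aluminium post, 14 mm thick, at the end of the arm, 75 mm from the turning axis. The post stands free from 90 to 140 mm above the worktop; this point is at 120 mm and moves with the arm. At rest the arm points to the photometer's front, 15 degrees to its left; at the stop to its left, 15 degrees to the front. Arm: two steel strips 18 mm wide, 74 to 90 mm high.
- screw_cap: Bystander: ribbed plastic screw cap lying flat, 37 mm thick, 18 mm high, in front of the photometer. Origin: centre of its underside.
- timer: Bystander: white countdown timer lying on its back, 68 x 68 x 21 mm, to the right of the photometer. Origin: centre of its underside.
- beaker: Bystander: small clear beaker, 55 mm thick, 71 mm high, to the left of the photometer, in front of the fixed black computer tower (0.4 m tall; its nearest corner is about 0.46 m ahead of and 0.16 m left of the robot base). Origin: centre of its underside.

How it is judged (in metres and radians):
On the way, in this order (a step that is already met when the one before it is completed fails the run):
1. the cover is shut, with the shutter arm still at rest (value of joint cover below 0.04 rad and value of joint shutter_arm below 0.15 rad), for 0.2 s.
2. the fingers hold the shutter arm against its stop, cover shut (value of joint cover below 0.04 rad and value of joint shutter_arm above 0.99 rad and contact force between the fingers and shutter_arm above 0.5 N), for 0.3 s.
At the end, for the whole second after the job is handed in: The cover is shut (joint below 0.04 rad), the shutter arm is held at its stop (joint above 0.99 of 1.05 rad) and still, the fingers press on the arm (over 0.5 N) and keep holding it; screw cap, timer and beaker are within 30 mm of where they stood (all of step 2 and velocity of joint shutter_arm between -0.1 and 0.1 rad/s and distance of each of screw_cap, timer, beaker from where it was at the start of the episode below 0.03 m); the arm keeps its last pose, push and grip.
It fails at once if the shutter arm is swung (more than 0.25 rad) while the cover is open (value of joint shutter_arm above 0.25 rad and value of joint cover above 0.08 rad).
It fails at once if the screw cap, the timer or the beaker is pushed away (30 mm) or tipped over (distance of any of screw_cap, timer, beaker from where it was at the start of the episode above 0.03 m or angle between any of screw_cap, beaker, timer's own z axis and vertical above 0.5 rad).
It also fails if it takes over 48 s, if anything falls off the work surface, if the arm or the gripper's body presses on something with over 40 N, if the wrist force passes 120 N, or if a joint passes its speed limit or range.

## Working session

There is one attempt and no reset: what is moved stays moved. The work goes in short steps, Python scripts to look and compute and a tool call to move; the robot and the scene stay as the last step left them, time stands still between calls to the robot, and variables do not carry over. Pictures are saved under pics/ and viewed, about 8 in all and at most 12, crops included, and the job is handed in when it is done.

Besides the shell and the picture viewer there is one more tool, called after ">>>" as name(argument=value, ...), one argument or row to a line, values as JSON. apply_moves: Moves the arm, as the interface text tells. Its arguments: {"type":"object","properties":{"commands":{"type":"array","items":{"type":"array","items":{"type":"number"}}}},"required":["commands"]}

```bash
mkdir -p pics; ls; python3 - <<'E'
from cell import env, optics
import cv2
print(env.state())
for n in ("scene","side"):
    c=optics.read_camera(n); cv2.imwrite(f"pics/{n}0.png",c["color"][:,:,::-1])
    print(n,{k:v for k,v in c.items() if k!="color"})
E
```

```text
pics
{'t': 0.0, 'joints': array([-1.42256418e+00,  4.91556883e-01,  1.55944892e+00,  2.80565678e-06,
        1.09167817e+00, -1.05608774e-01]), 'qvel': array([-2.71702041e-04,  5.28347470e-04, -2.20335789e-04, -2.96677933e-04,
        1.16319260e-03,  3.16283499e-06]), 'tau': array([-2.19605492e-03, -6.12654305e+01, -2.58188635e+01,  6.91383239e-02,
        4.80959541e-02, -8.72404007e-05]), 'eef_pos': array([ 156.96446956, -604.93607632,  404.16347606]), 'tcp_rot': array([-3.14050768e+00, -1.17512831e-04,  2.53839565e-01]), 'ft_force': array([-1.06227702,  0.37711516, -0.27096018]), 'moment': array([-0.02682695,  0.00218688,  0.00245485]), 'opening': 1.001336131296841}
scene {'fx': 403.18902388618216, 'fy': 403.18902388618216, 'cx': 323.97203729942527, 'cy': 194.41502298492676, 'eye': array([221.98059341, 340.94981526, 742.70700042]), 'rotation': array([ 7.10158736e-01, -9.03515855e-04, -2.55574370e+00])}
side {'fx': 384.8164133350612, 'fy': 384.8164133350612, 'cx': 323.9950895322377, 'cy': 199.27355714633086, 'eye': array([184.39935785, 515.08833732, 512.46449261]), 'rotation': array([ 1.06945046, -0.00929735, -2.65762532])}
```

View pics/scene0.png

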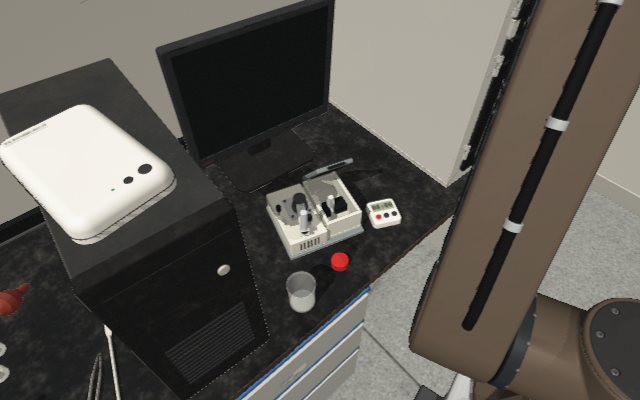

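View pics/side0.png

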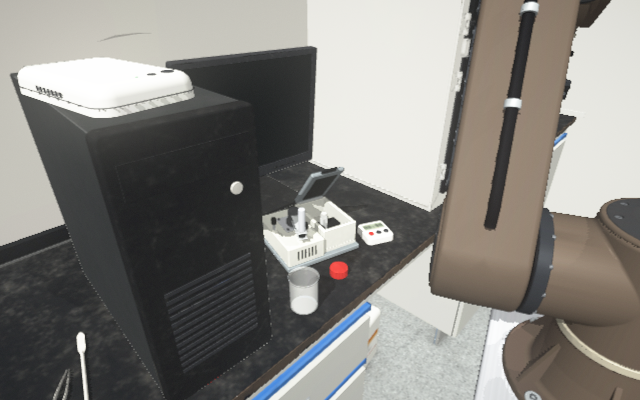

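The scene view shows the photometer around (315,215), cap (340,262), beaker (301,290) and timer (383,213). The side view shows the same, with the cover seen edge-on at (320,185). I'll enlarge both.

```bash
python3 - <<'E'
import cv2,numpy as np
a=cv2.imread("pics/scene0.png")[165:265,255:375]; b=cv2.imread("pics/side0.png")[160:275,255:365]
a=cv2.resize(a,None,fx=6,fy=6,interpolation=cv2.INTER_CUBIC); b=cv2.resize(b,None,fx=5,fy=5,interpolation=cv2.INTER_CUBIC)
cv2.imwrite("pics/a.png",a);cv2.imwrite("pics/b.png",b)
E
```

```text
(no output)
```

View pics/a.png

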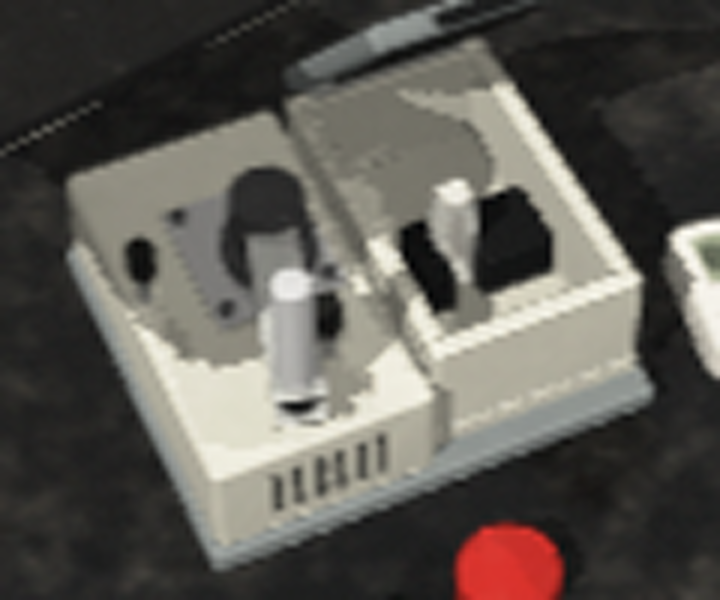

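View pics/b.png

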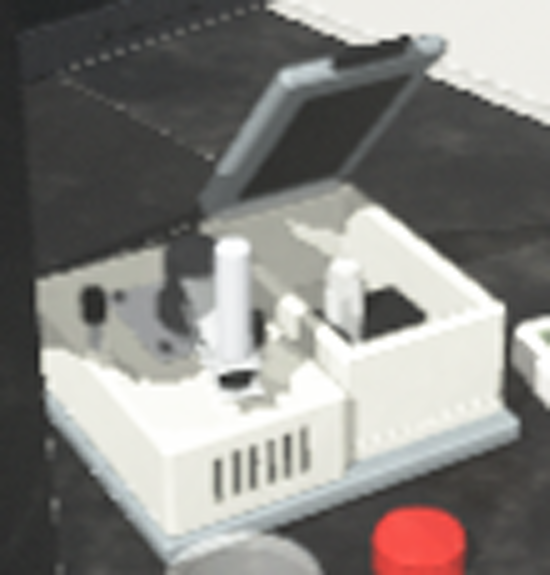

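The enlarged crops show the post top at a(292,285)/b(233,247), hub top at a(268,195)/b(188,247) and plinth front corners at a(220,570),(652,398)/b(165,562),(520,433). The cover's free edge is at b(283,75)-(440,42). Next I'll fit the pose.

```bash
cat > h.py <<'E'
import numpy as np, cv2
from scipy.spatial.transform import Rotation as R
CAM={"scene":(403.189,323.972,194.415,[221.98,340.95,742.707],[0.710158736,-0.000903516,-2.5557437]),
"side":(384.816,323.995,199.2736,[184.399,515.088,512.464],[1.06945,-0.00929735,-2.65762532])}
def proj(n,P):
    f,cx,cy,e,r=CAM[n]; p=(np.atleast_2d(P)-e)@R.from_euler("xyz",r).as_matrix()
    return np.c_[cx+f*p[:,0]/-p[:,2], cy-f*p[:,1]/-p[:,2]]
def ray(n,u,z):
    f,cx,cy,e,r=CAM[n]; d=R.from_euler("xyz",r).as_matrix()@[(u[0]-cx)/f,-(u[1]-cy)/f,-1]
    return np.array(e)+d*(z-e[2])/d[2]
def W(x,P): return R.from_euler("z",x[2]).apply(P)+[x[0],x[1],0]
E
python3 - <<'E'
from h import *
from scipy.optimize import least_squares
A=lambda u:(u[0]/6+255,u[1]/6+165); B=lambda u:(u[0]/5+255,u[1]/5+160)
post=[-67.4,49.4,140]
obs=[("scene",post,A((292,285))),("scene",[5,30,99],A((268,195))),("scene",[-78,88,0],A((220,570))),("scene",[-78,-88,5],A((652,398))),
("side",post,B((233,247))),("side",[5,30,99],B((188,247))),("side",[-78,88,0],B((165,562))),("side",[-78,-88,5],B((520,433)))]
f=lambda x:np.concatenate([proj(n,W(x,P))[0]-u for n,P,u in obs])
x0=np.r_[ray("scene",A((400,330)),50)[:2],0]
best=min((least_squares(f,np.r_[x0[:2],y],loss="soft_l1") for y in np.arange(-3,3,.5)),key=lambda s:s.cost)
x=best.x; print(x,np.degrees(x[2]),f(x).reshape(-1,2).round(1).tolist())
# cover: y centre, angle
o=[([132,10,"L"],B((283,73))),([132,10,"R"],B((442,40)))]
def g(c):
    out=[]
    for s,u in ((1,B((283,73))),(-1,B((442,40)))):
        a=c[0]; r=130; h=10
        P=[c[2]-r*np.cos(a)+h*np.sin(a), c[1]+s*40, 72+r*np.sin(a)+h*np.cos(a)]
        out.append(proj("side",W(x,[P]))[0]-u)
    return np.concatenate(out)
c=least_squares(lambda c:np.r_[g([c[0],c[1],70])],[.8,-44]); print("cover",c.x,c.fun)
for q in(55,65,75):
  c=least_squares(lambda c:np.r_[g([c[0],c[1],q])],[.8,-44]); print(q,c.x,c.cost)
for n,u,z in(("scene",(340,258),18),("scene",(383,213),21),("scene",(301,306),0)): print(ray(n,u,z))
print("hinge",W(x,[[65,-44,72]]),"post",W(x,[[-67.4,49.4,120]]),"pivot",W(x,[[5,30,120]]),"stop",W(x,[[5-75*np.sin(.2618),30+75*np.cos(.2618),120]]))
E
```

```text
[ 5.50037819e+02 -1.10404427e+02 -5.33962395e-01] -30.59379166322929 [[-0.4, -1.0], [-1.2, -1.5], [-0.5, 2.2], [-0.0, -0.1], [0.2, -0.5], [1.2, -0.9], [0.9, 3.2], [0.1, 0.7]]
cover [  0.83324232 -45.43343177] [-0.17215985  0.69535457  0.19298512 -0.74494041]
55 [  0.89405185 -39.99282165] 0.7695702749759701
65 [  0.85331574 -43.58685081] 0.6136210917223492
75 [  0.81334736 -47.31184869] 0.5035331228938827
[441.30170813 -51.27128712  18.        ]
[ 422.10992611 -204.28634304   21.        ]
[452.37662665  74.05206285   0.        ]
hinge [[ 583.59591695 -181.36113286   72.        ]] post [[517.16212724 -33.57794172 120.        ]] pivot [[569.610249   -87.12525279 120.        ]] stop [[589.77136388 -14.88586294 120.        ]]
```

```bash
cat >> h.py <<'E'
def plan(start,goal,n):
    """start/goal: x,y,z,psi(deg), tool down; prints n rows (before-turn axes)"""
    s=np.array(start,float); g=np.array(goal,float); st=(g-s)/n
    for i in range(n):
        p=s+st*i; rot=R.from_euler("xyz",[180,0,p[3]],degrees=True)
        d=rot.inv().apply(st[:3])
        print([0,0,round(-st[3],2)]+[round(float(v)/1000,4) for v in d])
E
python3 - <<'E'
from h import *
for t,n,u,z in(("tower bottom","scene",(268,343),0),("tower top R front","scene",(238,207),400),("tower top back","scene",(110,60),400),("wall bottom","scene",(445,185),0),("wall2","scene",(335,105),0),("monfoot","scene",(205,165),0),("keyb front edge","scene",(250,190),0)): print(t,ray(n,u,z).round())
x=[550,-110.4,-.534]
a=.84
print("press",W(x,[[70-105*np.cos(a)+10*np.sin(a),-44,72+105*np.sin(a)+10*np.cos(a)]]), "shut",W(x,[[-35,-44,82]]))
plan([157,-605,404,14.5],[525,-115,404,134.5],17)
E
```

```text
tower bottom [461. 167.   0.]
tower top R front [453. 162. 400.]
tower top back [818.  49. 400.]
wall bottom [ 342. -383.    0.]
wall2 [ 743. -505.    0.]
monfoot [ 887. -105.    0.]
keyb front edge [ 733. -103.    0.]
press [[ 533.94262353 -152.02177306  156.86215586]] shut [[ 497.47762589 -130.4599157    82.        ]]
[0, 0, np.float64(-7.06), 0.0282, -0.0225, -0.0]
[0, 0, np.float64(-7.06), 0.0307, -0.0189, -0.0]
[0, 0, np.float64(-7.06), 0.0328, -0.0149, -0.0]
[0, 0, np.float64(-7.06), 0.0344, -0.0108, -0.0]
[0, 0, np.float64(-7.06), 0.0355, -0.0065, -0.0]
[0, 0, np.float64(-7.06), 0.036, -0.0021, -0.0]
[0, 0, np.float64(-7.06), 0.036, 0.0024, 0.0]
[0, 0, np.float64(-7.06), 0.0354, 0.0068, 0.0]
[0, 0, np.float64(-7.06), 0.0343, 0.0111, 0.0]
[0, 0, np.float64(-7.06), 0.0327, 0.0152, 0.0]
[0, 0, np.float64(-7.06), 0.0306, 0.0191, 0.0]
[0, 0, np.float64(-7.06), 0.028, 0.0227, 0.0]
[0, 0, np.float64(-7.06), 0.025, 0.026, 0.0]
[0, 0, np.float64(-7.06), 0.0216, 0.0289, 0.0]
[0, 0, np.float64(-7.06), 0.0179, 0.0313, 0.0]
[0, 0, np.float64(-7.06), 0.0139, 0.0333, 0.0]
[0, 0, np.float64(-7.06), 0.0097, 0.0347, 0.0]
```

```bash
python3 - <<'E'
from cell import env, optics
import cv2
c=optics.read_camera("wrist"); cv2.imwrite("pics/w0.png",c["color"][:,:,::-1])
print({k:v for k,v in c.items() if k!="color"})
E
```

```text
{'fx': 309.70691628693146, 'fy': 309.70691628693146, 'cx': 320.0804165499455, 'cy': 198.3883319331905, 'T_tool_cam': array([[ 3.28912270e-04,  9.64304305e-01,  2.64796335e-01,
         7.39450267e+01],
       [ 9.99999208e-01, -6.38763042e-04,  1.08404046e-03,
         1.30179870e+00],
       [ 1.21448700e-03,  2.64795769e-01, -9.64303752e-01,
         1.99077324e+01],
       [ 0.00000000e+00,  0.00000000e+00,  0.00000000e+00,
         1.00000000e+00]])}
```

View pics/w0.png

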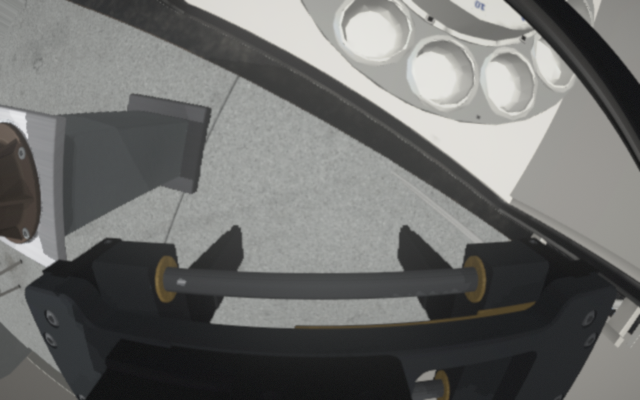

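```bash
cat >> h.py <<'E'
TC=np.array([[3.28912270e-04,9.64304305e-01,2.64796335e-01,73.945],[9.99999208e-01,-6.38763e-04,1.08404e-03,1.3018],[1.214487e-03,2.64795769e-01,-9.64303752e-01,19.9077],[0,0,0,1]])
def wray(pos,rpy,u,z):
    v=np.array([u[0]-320.08,u[1]-198.388]); r=np.hypot(*v); th=r/309.707
    c=np.r_[np.sin(th)*v/max(r,1e-9),np.cos(th)]; c=c*[1,-1,-1]
    M=R.from_euler("xyz",rpy).as_matrix(); d=M@TC[:3,:3]@c; e=np.array(pos)+M@TC[:3,3]
    return e+d*(z-e[2])/d[2]
E
python3 - <<'E'
from h import *
p=[157,-605,404];r=[-3.1405,0,.2538]
for u in((150,5),(320,100),(500,210),(590,265)): print(u,wray(p,r,u,0).round(),wray(p,r,u,150).round())
for u in((510,195),(470,75)): print(u,wray(p,r,u,0).round())
for u in((370,290),(235,400),(437,205)): print(ray("scene",u,0).round())
E
```

```text
(150, 5) [ 336. -315.    0.] [ 294. -422.  150.]
(320, 100) [ 247. -582.    0.] [ 240. -584.  150.]
(500, 210) [ 176. -874.    0.] [ 197. -762.  150.]
(590, 265) [  129. -1157.     0.] [ 168. -935.  150.]
(510, 195) [ 202. -882.    0.]
(470, 75) [ 340. -762.    0.]
[356. -31.   0.]
[446. 273.   0.]
[ 332. -313.    0.]
```

```bash
python3 - <<'E'
from h import *
plan([157,-605,404,14.5],[75,-420,420,86.5],10)
print()
pts=[]
a=np.radians(-80); 
p0=[75,-420,420,86.5]
for k in range(1,11):
    r=425;an=np.radians(-80+5.5*k); p=[r*np.cos(an),r*np.sin(an),420,86.5+4.8*k]; plan(p0,p,1); p0=p
print(p0)
plan(p0,[520,-115,420,134.5],5)
E
```

```text
[0, 0, np.float64(-7.2), -0.0033, -0.02, -0.0016]
[0, 0, np.float64(-7.2), -0.0008, -0.0202, -0.0016]
[0, 0, np.float64(-7.2), 0.0018, -0.0202, -0.0016]
[0, 0, np.float64(-7.2), 0.0043, -0.0198, -0.0016]
[0, 0, np.float64(-7.2), 0.0067, -0.0191, -0.0016]
[0, 0, np.float64(-7.2), 0.0091, -0.0181, -0.0016]
[0, 0, np.float64(-7.2), 0.0113, -0.0168, -0.0016]
[0, 0, np.float64(-7.2), 0.0133, -0.0153, -0.0016]
[0, 0, np.float64(-7.2), 0.0151, -0.0135, -0.0016]
[0, 0, np.float64(-7.2), 0.0167, -0.0115, -0.0016]

[0, 0, np.float64(-4.8), 0.0128, 0.0379, 0.0]
[0, 0, np.float64(-4.8), 0.0119, 0.039, 0.0]
[0, 0, np.float64(-4.8), 0.0124, 0.0389, 0.0]
[0, 0, np.float64(-4.8), 0.0128, 0.0387, 0.0]
[0, 0, np.float64(-4.8), 0.0133, 0.0385, 0.0]
[0, 0, np.float64(-4.8), 0.0138, 0.0384, 0.0]
[0, 0, np.float64(-4.8), 0.0142, 0.0382, 0.0]
[0, 0, np.float64(-4.8), 0.0147, 0.038, 0.0]
[0, 0, np.float64(-4.8), 0.0152, 0.0379, 0.0]
[0, 0, np.float64(-4.8), 0.0156, 0.0377, 0.0]
[np.float64(385.1808094905762), np.float64(-179.61276123979727), 420, 134.5]
[0, 0, np.float64(-0.0), -0.0097, 0.0283, 0.0]
[0, 0, np.float64(-0.0), -0.0097, 0.0283, 0.0]
[0, 0, np.float64(-0.0), -0.0097, 0.0283, 0.0]
[0, 0, np.float64(-0.0), -0.0097, 0.0283, 0.0]
[0, 0, np.float64(-0.0), -0.0097, 0.0283, 0.0]
```

>>> apply_moves(
  commands=[
    [0, 0, -7.1, -0.0045, -0.0199, -0.001, 0],
    [0, 0, -7.1, -0.002, -0.0203, -0.001, 0],
    [0, 0, -7.1, 0.0005, -0.0202, -0.002, 0],
    [0, 0, -7.1, 0.003, -0.02, -0.002, 0],
    [0, 0, -7.1, 0.0055, -0.0195, -0.002, 0],
  ],
)

```text
t: 0.57
eef_pos: [110.1, -513.8, 412.6]
tcp_rot: [-3.141, -0.0, 0.88]
ft_force: [0.3, -0.9, -0.3]
opening: 0.704
```

>>> apply_moves(
  commands=[
    [0, 0, -7.1, 0.009, -0.018, -0.0016, 0],
    [0, 0, -7.1, 0.011, -0.017, -0.0016, 0],
    [0, 0, -7.1, 0.013, -0.015, -0.0016, 0],
    [0, 0, -7.1, 0.015, -0.0135, -0.0016, 0],
    [0, 0, -7.1, 0.0167, -0.0115, -0.0016, 0],
  ],
)

```text
t: 0.98
eef_pos: [70.0, -421.4, 420.7]
tcp_rot: [-3.142, -0.0, 1.499]
ft_force: [-0.7, -0.1, -0.1]
opening: 0.358
```

>>> apply_moves(
  commands=[
    [0, 0, -4.8, 0.0125, 0.038, 0, 0],
    [0, 0, -4.8, 0.012, 0.039, 0, 0],
    [0, 0, -4.8, 0.0125, 0.039, 0, 0],
    [0, 0, -4.8, 0.013, 0.0387, 0, 0],
    [0, 0, -4.8, 0.0135, 0.0385, 0, 0],
  ],
)

```text
t: 1.4
eef_pos: [257.0, -341.6, 420.7]
tcp_rot: [3.142, 0.0, 1.915]
ft_force: [0.1, 0.1, 0.1]
opening: 0.028
```

>>> apply_moves(
  commands=[
    [0, 0, -4.8, 0.014, 0.0384, 0, 0],
    [0, 0, -4.8, 0.014, 0.0382, 0, 0],
    [0, 0, -4.8, 0.0147, 0.038, 0, 0],
    [0, 0, -4.8, 0.015, 0.038, 0, 0],
    [0, 0, -4.8, 0.0155, 0.0377, 0, 0],
  ],
)

```text
t: 1.82
eef_pos: [386.1, -185.5, 420.7]
tcp_rot: [3.142, 0.0, 2.335]
ft_force: [0.3, -0.9, 0.0]
opening: 0.004
```

>>> apply_moves(
  commands=[
    [0, 0, 0, -0.009, 0.029, 0, 0],
    [0, 0, 0, -0.009, 0.029, 0, 0],
    [0, 0, 0, -0.009, 0.029, 0, 0],
    [0, 0, 0, -0.009, 0.029, 0, 0],
    [0, 0, 0, -0.009, 0.029, 0, 0],
  ],
)

```text
t: 2.23
eef_pos: [522.3, -118.8, 420.6]
tcp_rot: [-3.141, -0.0, 2.331]
ft_force: [-0.7, 0.0, -0.3]
opening: 0.003
```

```bash
python3 - <<'E'
from cell import env, optics
import cv2
s=env.state();print(s["eef_pos"],s["tcp_rot"])
c=optics.read_camera("wrist"); cv2.imwrite("pics/w1.png",c["color"][:,:,::-1])
E
```

```text
[ 522.27270507 -118.787134    420.60925509] [-3.14140781e+00 -1.14708138e-04  2.33113130e+00]
```

View pics/w1.png

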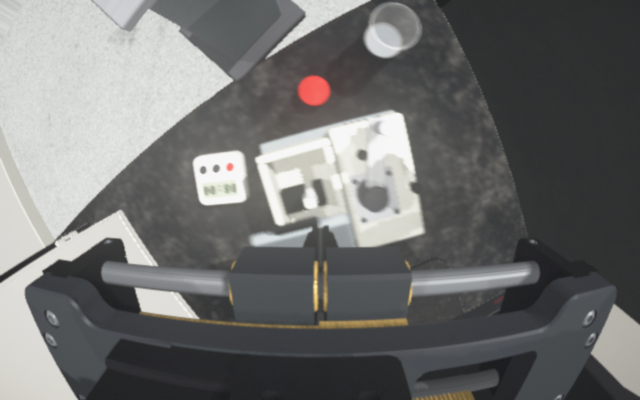

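The wrist view shows the hub at (373,193), post top near (384,127), deck front-left corner (403,112) and chamber front-right corner (257,158). The cover is behind, next to the fingers at about (310,240). I'll cross-check the pose against these.

```bash
python3 - <<'E'
from h import *
import cv2
p=[522.27,-118.79,420.6];r=[-3.14141,-.000115,2.33113]
for t,u,z in(("hub",(373,193),99),("post",(384,127),140),("FL",(403,112),60),("FR",(257,158),70),("BLdeck",(424,231),60)): print(t,wray(p,r,u,z).round(1))
x=[550,-110.4,-.534]
for t,P in(("hub",[5,30,99]),("post",[-67.4,49.4,140]),("FL",[-78,88,60]),("FR",[-78,-88,70]),("BL",[78,88,60])): print(t,W(x,[P]).round(1))
im=cv2.imread("pics/w1.png")[90:270,235:445]; cv2.imwrite("pics/w1c.png",cv2.resize(im,None,fx=3.2,fy=3.2,interpolation=cv2.INTER_CUBIC))
E
```

```text
hub [564.  -83.4  99. ]
post [517.3 -33.7 140. ]
FL [534.5   3.3  60. ]
FR [ 453.2 -144.7   70. ]
BLdeck [657.3 -74.5  60. ]
hub [[569.6 -87.1  99. ]]
post [[517.1 -33.6 140. ]]
FL [[527.6   5.   60. ]]
FR [[ 438.1 -146.4   70. ]]
BL [[661.9 -74.4  60. ]]
```

View pics/w1c.png

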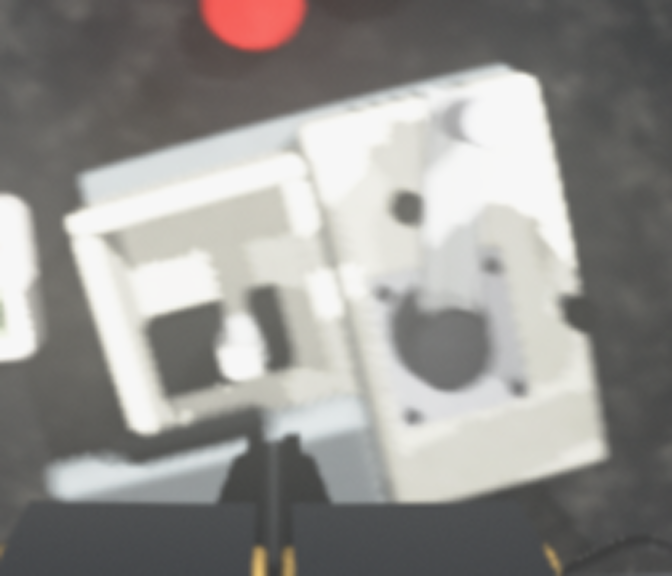

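Wrist estimates agree with the fit: the post is within 1 mm and the hub within about 5 mm. I'm moving over the cover.

>>> apply_moves(
  commands=[
    [0, 0, 0, -0.015, -0.0075, 0.01, 0],
    [0, 0, 0, -0.015, -0.0075, 0.015, 0],
    [0, 0, 0, 0, 0, 0.015, 0],
    [0, 0, 0, 0, 0, 0.015, 0],
    [0, 0, 0, 0, 0, 0.01, 0],
  ],
)

```text
t: 2.7
eef_pos: [530.4, -152.9, 354.0]
tcp_rot: [-3.141, -0.001, 2.33]
ft_force: [0.3, 0.1, 1.3]
opening: 0.003
```

>>> apply_moves(
  commands=[
    [0, 0, 0, 0, 0, 0.008, 0],
    [0, 0, 0, 0.003, -0.001, 0.006, 0],
    [0, 0, 0, 0.005, -0.0015, 0.006, 0],
    [0, 0, 0, 0.004, -0.001, 0.006, 0],
    [0, 0, 0, 0.004, -0.001, 0.006, 0],
  ],
)

```text
t: 3.12
eef_pos: [516.0, -143.2, 323.6]
tcp_rot: [3.142, 0.001, 2.331]
ft_force: [0.1, -0.1, 1.0]
opening: 0.003
```

>>> apply_moves(
  commands=[
    [0, 0, 0, 0.004, -0.001, 0.008, 0],
    [0, 0, 0, 0.003, -0.001, 0.008, 0],
    [0, 0, 0, 0.003, -0.001, 0.008, 0],
    [0, 0, 0, 0.003, -0.001, 0.008, 0],
    [0, 0, 0, 0.002, 0, 0.008, 0],
  ],
)

```text
t: 3.53
eef_pos: [503.0, -135.2, 282.9]
tcp_rot: [-3.141, 0.0, 2.331]
ft_force: [-0.0, -0.3, 1.1]
opening: 0.002
```

>>> apply_moves(
  commands=[
    [0, 0, 0, 0, 0, 0.005, 0],
    [0, 0, 0, 0, 0, 0.003, 0],
    [0, 0, 0, 0, 0, 0.002, 0],
    [0, 0, 0, 0, 0, 0.001, 0],
  ],
)

```text
t: 3.87
eef_pos: [503.4, -135.5, 272.5]
tcp_rot: [-3.141, -0.0, 2.331]
ft_force: [-1.0, 0.7, 1.3]
opening: 0.006
```

>>> apply_moves(
  commands=[
    [0, 0, 0, 0, 0, 0.001, 0],
    [0, 0, 0, 0, 0, 0.001, 0],
    [0, 0, 0, 0, 0, 0, 0],
  ],
)

```text
t: 4.12
eef_pos: [503.3, -135.3, 272.1]
tcp_rot: [3.141, 0.001, 2.331]
ft_force: [-4.8, 2.3, 16.3]
opening: 0.005
```

>>> apply_moves(
  commands=[
    [0, 0, 0, 0, 0, 0.001, 0],
    [0, 0, 0, 0, 0, 0.001, 0],
    [0, 0, 0, 0, 0, 0, 0],
  ],
)

```text
t: 4.37
eef_pos: [503.1, -135.3, 271.7]
tcp_rot: [3.141, 0.002, 2.331]
ft_force: [-10.5, 3.0, 39.0]
opening: 0.003
```

The cover is shut, with 39 N against the stop at the shut height. I'll lift off, open the fingers and go over the post.

>>> apply_moves(
  commands=[
    [0, 0, 0, 0, 0, -0.02, 0.055],
    [0, 0, 0, 0, 0, -0.04, 0.055],
    [0, 0, 0, 0, 0, -0.04, 0.055],
    [0, 0, 0, 0.01, 0.013, -0.04, 0.055],
    [0, 0, 0, 0.014, 0.018, 0, 0.055],
  ],
)

```text
t: 4.78
eef_pos: [509.6, -97.9, 414.3]
tcp_rot: [3.136, 0.01, 2.329]
ft_force: [0.7, 0.9, 0.1]
opening: 0.302
```

>>> apply_moves(
  commands=[
    [0, 0, 0, 0.014, 0.018, 0, 0.055],
    [0, 0, 0, 0.014, 0.018, 0, 0.055],
    [0, 0, 0, 0.012, 0.013, 0, 0.055],
    [0, 0, 0, 0, 0, 0, 0.055],
    [0, 0, 0, 0, 0, 0, 0.055],
  ],
)

```text
t: 5.2
eef_pos: [517.2, -34.0, 407.5]
tcp_rot: [3.141, 0.001, 2.332]
ft_force: [-0.4, -0.0, -0.5]
opening: 0.569
```

```bash
python3 - <<'E'
from cell import env, optics
import cv2,numpy as np
s=env.state();print(s["eef_pos"],s["tcp_rot"],s["opening"],s["ft_force"])
w=optics.read_camera("wrist")["color"]; d=optics.read_camera("side")["color"][130:290,240:400]
d=cv2.resize(d,(400,400),interpolation=cv2.INTER_CUBIC)
cv2.imwrite("pics/w2.png",np.hstack([w[:,120:520],d])[:,:,::-1])
E
```

```text
[517.1727079  -33.96917698 407.50461102] [3.14133378e+00 6.88102199e-04 2.33242967e+00] 0.5692094738170701 [-0.42750107 -0.04329211 -0.46428452]
```

View pics/w2.png

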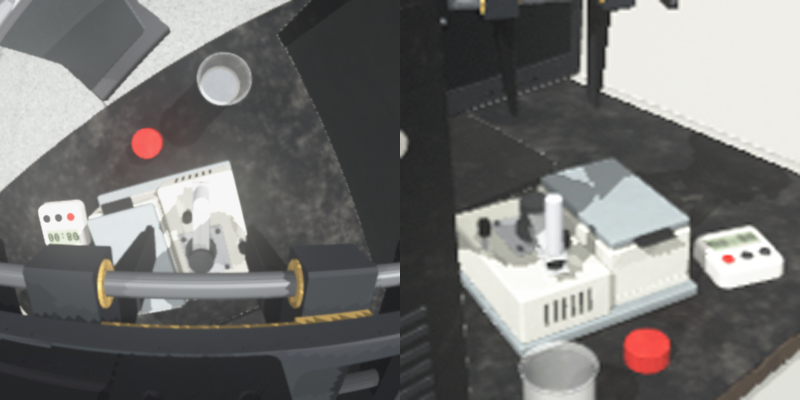

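The side view shows the cover lying level, and the post sits centred between the fingers (wrist column 320). I'll descend and grip.

>>> apply_moves(
  commands=[
    [0, 0, 0, 0, 0, 0.03, 0.055],
    [0, 0, 0, 0, 0, 0.03, 0.055],
    [0, 0, 0, 0, 0, 0.03, 0.055],
    [0, 0, 0, 0, 0, 0.02, 0.055],
    [0, 0, 0, 0, 0, 0.005, 0.055],
  ],
)

```text
t: 5.72
eef_pos: [516.7, -35.4, 289.4]
tcp_rot: [-3.139, -0.004, 2.329]
ft_force: [0.7, 0.3, 0.3]
opening: 0.579
```

>>> apply_moves(
  commands=[
    [0, 0, 0, 0, 0, 0, 0],
    [0, 0, 0, 0, 0, 0, 0],
    [0, 0, 0, 0, 0, 0, 0],
    [0, 0, 0, 0, 0, 0, 0],
    [0, 0, 0, 0, 0, 0, 0],
  ],
)

```text
t: 6.13
eef_pos: [517.2, -34.5, 293.3]
tcp_rot: [3.141, 0.002, 2.331]
ft_force: [0.5, -0.2, -0.6]
opening: 0.285
```

>>> apply_moves(
  commands=[
    [0, 0, 0, 0, 0, 0, 0],
    [0, 0, 0, 0, 0, 0, 0],
    [0, 0, 0, 0, 0, 0, 0],
    [0, 0, 0, 0, 0, 0, 0],
    [0, 0, 0, 0, 0, 0, 0],
  ],
)

```text
t: 6.55
eef_pos: [517.5, -34.0, 292.8]
tcp_rot: [3.14, 0.001, 2.331]
ft_force: [3.2, 4.9, 2.6]
opening: 0.14
```

>>> apply_moves(
  commands=[
    [0, 0, 5, -0.0003, 0.0065, 0, 0],
    [0, 0, 5, -0.0003, 0.0065, 0, 0],
    [0, 0, 5, -0.0003, 0.0065, 0, 0],
    [0, 0, 0, 0, 0, 0, 0],
  ],
)

```text
t: 6.88
eef_pos: [533.3, -22.5, 292.7]
tcp_rot: [-3.141, -0.0, 2.064]
ft_force: [-3.6, 0.1, 6.3]
opening: 0.14
```

```bash
cat > chk.py <<'E'
from cell import env
import numpy as np
from scipy.spatial.transform import Rotation as R
s=env.state(); p=s["eef_pos"]; M=R.from_euler("xyz",s["tcp_rot"])
g=p+M.apply([0,0,171]); d=g[:2]-[569.6,-87.1]
print("t",s["t"],"grasp",g.round(1),"r",np.hypot(*d).round(1),"arm deg",(134.4-np.degrees(np.arctan2(d[1],d[0]))).round(1),"psi",np.degrees(s["tcp_rot"][2]).round(1),"F tool",M.inv().apply(s["ft_force"]).round(1),"open",s["opening"],"qvel",np.abs(s["qvel"]).max().round(3))
E
python3 chk.py
```

```text
t 6.8833 grasp [533.3 -22.5 121.7] r 74.1 arm deg 15.0 psi 118.3 F tool [ 1.8 -3.1 -6.3] open 0.1400772506995102 qvel 0.145
```

Tracking well. I'll continue the arc.

>>> apply_moves(
  commands=[
    [0, 0, 5, -0.0003, 0.0065, 0, 0],
    [0, 0, 5, -0.0003, 0.0065, 0, 0],
    [0, 0, 5, -0.0003, 0.0065, 0, 0],
    [0, 0, 5, -0.0003, 0.0065, 0, 0],
    [0, 0, 0, 0, 0, 0, 0],
  ],
)

```text
t: 7.3
eef_pos: [557.8, -14.2, 292.7]
tcp_rot: [-3.141, -0.001, 1.715]
ft_force: [-5.5, 4.5, 9.1]
opening: 0.139
```

```bash
python3 chk.py
```

```text
t 7.3 grasp [557.6 -14.1 121.7] r 74.0 arm deg 35.1 psi 98.3 F tool [ 5.2 -4.8 -9.1] open 0.13944214549665984 qvel 0.136
```

>>> apply_moves(
  commands=[
    [0, 0, 5, 0, 0.0065, -0.0003, 0],
    [0, 0, 5, 0, 0.0065, -0.0003, 0],
    [0, 0, 5, 0, 0.0065, 0, 0],
    [0, 0, 5, -0.0003, 0.0065, 0, 0],
    [0, 0, 0, 0, 0, 0, 0],
  ],
)

```text
t: 7.72
eef_pos: [583.5, -14.5, 292.7]
tcp_rot: [-3.14, 0.0, 1.368]
ft_force: [-5.0, 4.2, 4.2]
opening: 0.144
```

```bash
python3 chk.py
```

```text
t 7.7167 grasp [583.2 -14.4 121.7] r 73.9 arm deg 55.0 psi 78.4 F tool [ 3.1 -5.8 -4.2] open 0.14383436990141496 qvel 0.159
```

>>> apply_moves(
  commands=[
    [0, 0, 4, 0, 0.005, 0, 0],
    [0, 0, 1, 0, 0.002, 0, 0],
    [0, 0, 0, 0, 0.001, 0, 0],
    [0, 0, 0, 0, 0, 0, 0],
  ],
)

```text
t: 8.05
eef_pos: [590.4, -16.2, 292.8]
tcp_rot: [-3.139, 0.0, 1.287]
ft_force: [-7.5, 3.5, 3.7]
opening: 0.139
```

```bash
python3 chk.py
```

```text
t 8.05 grasp [590.  -16.1 121.8] r 73.9 arm deg 60.4 psi 73.7 F tool [ 1.2 -8.2 -3.7] open 0.13935258944056186 qvel 0.006
```

>>> apply_moves(
  commands=[
    [0, 0, 0, 0, 0.001, 0, 0],
    [0, 0, 0, 0, 0.001, 0, 0],
    [0, 0, 0, 0, 0, 0, 0],
    [0, 0, 0, 0, 0, 0, 0],
  ],
)

```text
t: 8.38
eef_pos: [591.7, -16.5, 292.7]
tcp_rot: [-3.137, 0.0, 1.287]
ft_force: [-9.6, 4.2, 5.7]
opening: 0.14
```

```bash
python3 chk.py
```

```text
t 8.3833 grasp [591.  -16.3 121.7] r 74.0 arm deg 61.3 psi 73.7 F tool [  1.3 -10.4  -5.7] open 0.14011014112370748 qvel 0.002
```

>>> apply_moves(
  commands=[
    [0, 0, 0, 0, 0.001, 0, 0],
    [0, 0, 0, 0, 0.001, 0, 0],
    [0, 0, 0, 0, 0, 0, 0],
    [0, 0, 0, 0, 0, 0, 0],
  ],
)

```text
t: 8.72
eef_pos: [592.7, -16.7, 292.6]
tcp_rot: [-3.134, 0.0, 1.287]
ft_force: [-16.7, 7.2, 9.8]
opening: 0.141
```

```bash
python3 - <<'E'
exec(open("chk.py").read())
from cell import optics
import cv2
w=optics.read_camera("wrist")["color"][:,120:520]
a=cv2.resize(optics.read_camera("scene")["color"][155:275,250:370],(400,400),interpolation=cv2.INTER_CUBIC)
cv2.imwrite("pics/w3.png",np.hstack([w,a])[:,:,::-1])
E
```

```text
t 8.7167 grasp [591.4 -16.4 121.6] r 74.0 arm deg 61.5 psi 73.7 F tool [  2.2 -18.1  -9.6] open 0.14140848563932112 qvel 0.002
```

View pics/w3.png

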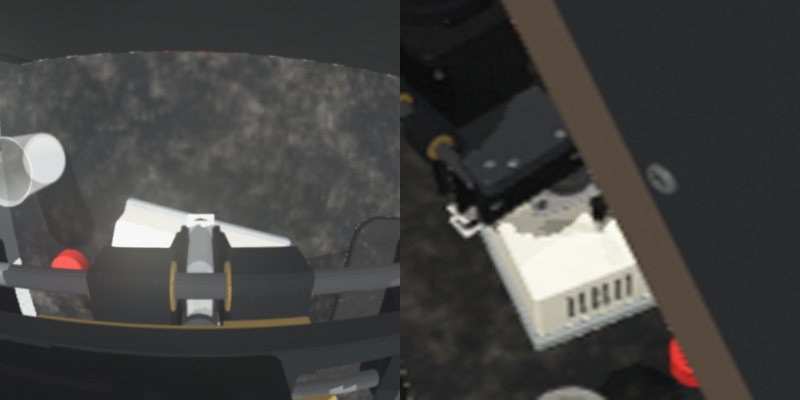

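The post is held between the pads at wrist (200,270), and the cap and beaker stand where they were. The force rose from 10 to 18 N over just 0.4 mm, so the arm is on its stop. I'll hold briefly and hand in.

>>> apply_moves(
  commands=[
    [0, 0, 0, 0, 0, 0, 0],
    [0, 0, 0, 0, 0, 0, 0],
    [0, 0, 0, 0, 0, 0, 0],
    [0, 0, 0, 0, 0, 0, 0],
    [0, 0, 0, 0, 0, 0, 0],
  ],
)

```text
t: 9.23
eef_pos: [592.7, -16.7, 292.6]
tcp_rot: [-3.134, 0.0, 1.287]
ft_force: [-17.7, 7.7, 9.4]
opening: 0.142
```

```bash
python3 chk.py; python3 -c "
from cell import env
print(env.job_done())"; python3 chk.py
```

```text
t 9.2333 grasp [591.4 -16.4 121.6] r 74.0 arm deg 61.5 psi 73.7 F tool [  2.5 -19.2  -9.2] open 0.14188247047013589 qvel 0.001
the job is handed in; nothing more can be done
None
the job is handed in; nothing more can be done
```

I shut the cover, then gripped the shutter arm's post, swung it to its stop and handed the job in at about 9 s, still holding it. No verdict is reported, so these are my own last checks.

- **Cover:** I pushed it down with closed fingers until it resisted with about 39 N at the shut height. The side view before the swing showed it lying level; at the end it was hidden, so I did not see it again.
- **Shutter arm:** It was swung about 61° by my estimate, against 60.2° at the stop. The force on the post then rose from 10 to 18 N within 0.4 mm, which I took as the stop.
- **Hold:** In the last 0.5 s the arm was still and the fingers stayed closed on the post, opening about 13.5 mm. They pressed on it with about 19 N.
- **Bystanders:** The cap and beaker looked undisturbed in the last pictures. The timer was last seen in place before the swing and was out of view at the end.
- **Disagreements:** My position estimates differed by about 1 mm for the post and 5 mm for the hub. A visible housing corner was up to 15 mm off the fitted outline, so I did not rely on the corners.

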